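# Load a sample tube into the dry-storage chest with the loading boat

## Robot

A 6-joint arm with a two-finger parallel gripper is mounted at the origin on the work surface. World frame = base frame: x ahead of the robot, y to its left, z up, the work surface at z = 0. Lengths are in mm, angles in rad, forces in N, time in s.
With the tool pointing down it reaches from about 325 to 775 mm from the base axis. Payload 5.5 kg.
Tool frame: the origin (TCP) lies on the front face of the gripper's body, between the roots of the fingers; the fingertips stand 73 mm ahead of it and the grasp point (between the pads) lies grip_point_offset ahead of it (grip_point_offset is the distance from the TCP to the grasp point, in mm); z points along the fingers, x is the direction in which the jaws open and shut, and the axes are right-handed (so a half turn about z gives the same grasp; the last joint's range is limited). The gripper opens to 85 mm and grips with 20 to 120 N. Pads are 22 mm wide; open, the fingers measure 114 mm over their backs; the gripper's body (76 mm by 85 mm) begins 54 mm behind the grasp point. The pads swing forward as they close: fully open they stand 13 mm farther back than shut.
Start: joints at [1.108, 0.091, 1.231, -0, 1.82, -0.057], TCP at [236.858, 551.285, 303.875] pointing down, gripper open.
Joint ranges: [-2.87, 2.87], [-0.86, 2.18], [0.17, 2.46], [-1.51, 4.65], [0.06, 2.69], [-2.65, 2.65]. Speed limits (rad/s): [2.57, 2.57, 3.01, 3.14, 3.14, 3.14].

## Interface

Orientations are given as a unit quaternion [w, x, y, z].
In Python, from workcell import * gives the robot as it stands. The module is installed in compiled form; this text tells all that it offers.
- The arm moves only by the tool arm_command, never from a script. Its argument "series" is text: rows parted by semicolons, each of 7 numbers parted by spaces: the shift along the tool's x, y, z in cm, then the turn, a rotation vector about the tool's x, y, z in degrees, then the closure in counts, from 0 (fully open) to 255 (shut). A call has 1 to 20 rows; each row shifts and turns the commanded pose from where the row before left it, along the tool's axes as they then stand; what a row does not reach is not made up. A row lasts 1/10 s, in which the tool goes at most 50 mm and 8.59 degrees, less where a joint would pass 70% of its speed; a pose out of reach is approached as far as the arm can. A call with a gripper value outside its range is refused whole. The fingers move at their own pace and stop on an object; "squeeze" is the grip in N (left out, the last holds). Time passes only in rows, so rows that do not move let the fingers close. It gives the time, the measured TCP pose, the force and the opening at its end, in the units of the state.
- get_state(): the state, without advancing time (a new reading comes with each control period).
- get_image(name): name is "side" or "top"; returns a dict with "color" (480x640x3 uint8, blue, green, red), "z_map" (480x640 float32, mm along the optical axis (not along the pixel's ray), 0 where there is no reading), "intrinsics" (3x3 intrinsics, pixels), "eye" and "attitude" of the camera in the world. Camera axes: x right, y down, z forward; pixel columns grow to the right and rows downward; lengths in mm; the calibration is good to about 2 mm. A picture is of the moment at which its call begins.
- finish_job(): hands the job in, once; it reports no verdict.
The state is a dict: "t": time; "q": joint angles; "joint_velocities": joint speeds; "effort": joint torques, N m; "position": TCP position; "tool_rot": TCP orientation; "force": force on the tool from outside, world axes, zero at the start; "torque": the same for the moment, N m; "finger_gap": finger opening in mm.
Only numpy, scipy, OpenCV 4.12 (cv2) and the standard library are available. Lean on these libraries where they do the work, as an engineer would, in place of code of your own. Each camera call takes 0.05 s, during which the arm holds its last target.

## Task

Take the loading boat by its grip and lower it, with the sample tube lying in it, through the slot of the chest's cover until its trough is well below the cover, then tip it inside so that the tube rolls out onto the chest's floor. Then bring the empty boat out and stand it gently upright in the steel wash tray. Nothing may touch the cover plate, do not handle the tube itself, and leave the other things on the bench alone.

Things in the scene. Friction and masses are not known exactly. Their poses are not given: they have to be found in the camera images.
- slot (a point): Centre of the slot at the upper face of the 5 mm aluminium cover plate of the dry-storage chest, 130 mm above the bench. The slot goes through the middle of the cover: 132 mm along this frame's y, 64 mm along its x; z is up. The chest: fixed box 250 x 250 mm, clear walls, inside 238 x 238 mm; floor a ribbed rubber mat, rib tops 15 mm above the bench, 110 mm below the cover.
- boat_grip (a point): Centre of the black grip at the top of the loose steel loading boat. Grip: upright block 14 (x) x 20 (y) x 50 (z) mm; this point is 165 mm above the boat's flat foot; the boat ends 25 mm above it. A stem 10 x 14 mm runs down to 64 mm above the foot, to a cross bar 110 mm long in y, 10 mm wide. The boat stands with z up on a 3 mm thick rubber mat.
- boat_foot (a point): Centre of the boat's flat underside, 165 mm below boat_grip; same axes. Above it the trough: 110 mm long in y, 46 wide in x, end plates 26 mm high hung by 10 x 4 mm uprights from the cross bar.
- tube_centre (a point): Centre of the capped sample tube (clear, white cap, paper label), 18 mm in diameter and 80 mm long along y; it lies lengthwise in the boat's trough, 17 mm above its foot.
- tray_in (a point): Centre of the inner floor, 4 mm above the bench, of the fixed steel wash tray: open box, outside 92 mm (x) x 162 mm (y), inside 84 x 154 mm, rim 16 mm above the bench; z up. The boat goes in lengthwise along y.
- cover: The chest's cover plate, which nothing may touch; origin on the bench under the slot's centre, same axes as slot.
- boat: The loading boat as a body (0.15 to 0.3 kg); origin and axes as boat_foot. Between its end plates the trough is a V with its lowest line along y, 7 mm above the foot; both sides slope up at 25 degrees without a rim, so the tube rolls out sideways, either way, once the boat is tipped clearly more than 25 degrees about its y axis (40 is sure).
- tube: The sample tube as a body (about 25 g); origin and axes as tube_centre.
- tray: The wash tray; origin under its centre on the bench.
- dishes: Bystander: two stacked culture dishes, 93 mm across, 30 mm high; origin at the underside's centre.
- bottle: Bystander: white bottle 68 mm across, 160 mm high; origin at the underside's centre.
- beaker: Bystander: glass beaker 76 mm across, 95 mm high; origin at the underside's centre.
- slidebox: Bystander: grey slide box 85 x 170 x 32 mm; origin at the underside's centre.
- spatula: Bystander: spatula lying on the bench.
Things that resemble listed ones, but are neither listed nor needed, are in the scene too. Leave any blue look-alike of the boat alone.

How it is judged:
By the outcome, as a careful person would: the job done as asked, in the order asked, and still so for the second after the job is handed in, with the robot touching nothing.
It also fails if it takes over 70 s, if anything falls off the work surface, if the arm or the gripper's body presses on something with over 40 N, if the wrist force passes 120 N, or if a joint passes its speed limit or range.

## Working session

There is one attempt and no reset: what is moved stays moved. The work goes in short steps, Python scripts to look and compute and a tool call to move; the robot and the scene stay as the last step left them, time stands still between calls to the robot, and variables do not carry over. Pictures are saved under pics/ and viewed, and the job is handed in when it is done.

Besides the shell and the picture viewer there is one more tool, called after "Request:" in YAML: its name, and indented under it one key for each argument. arm_command: Moves the arm, as the interface text tells. Its arguments: {"type":"object","properties":{"series":{"type":"string"},"squeeze":{"type":"number"}},"required":["series"]}

```bash
mkdir -p pics; ls; cat > h.py <<'E'
from workcell import *
import numpy as np, cv2
E
python3 - <<'E'
from h import *
s=get_state()
print(s)
for n in("side","top"):
    d=get_image(n); cv2.imwrite(f"pics/{n}0.png",d["color"]); np.savez(f"{n}0.npz",**d)
    print(n,d["intrinsics"],d["eye"],d["attitude"])
E
```

```text
pics
{'t': 0.0, 'q': array([ 1.10828392e+00,  9.18702131e-02,  1.23192278e+00,  5.46807635e-06,
        1.81978282e+00, -5.67062424e-02]), 'joint_velocities': array([ 1.33697935e-05,  9.53878817e-04,  2.08159307e-03, -7.50578883e-04,
        3.66233120e-04, -5.68162672e-04]), 'effort': array([ 3.02911219e-03, -4.58727193e+01, -4.18030357e+01,  2.90634416e-04,
        1.15328692e-02, -3.58760428e-05]), 'position': array([236.79544873, 551.1405633 , 302.723088  ]), 'tool_rot': array([ 4.95375823e-04,  8.35091903e-01,  5.50109563e-01, -8.58973636e-04]), 'force': array([-0.27468009, -0.1214941 , -0.12104957]), 'torque': array([-0.00183097,  0.01633173, -0.00710164]), 'finger_gap': 85.00838389808986}
side [[446.24459003   0.         320.2115497 ]
 [  0.         446.24459003 235.85983316]
 [  0.           0.           1.        ]] [ -33.62600228 1028.67786948  981.61837879] [ 0.10442477 -0.18865209  0.87182781 -0.43979781]
top [[514.43788058   0.         314.30367181]
 [  0.         514.43788058 235.81243468]
 [  0.           0.           1.        ]] [ 150.20336944   15.33434481 1834.68766571] [-0.060326    0.71005702 -0.69806031  0.06993996]
```

View pics/side0.png

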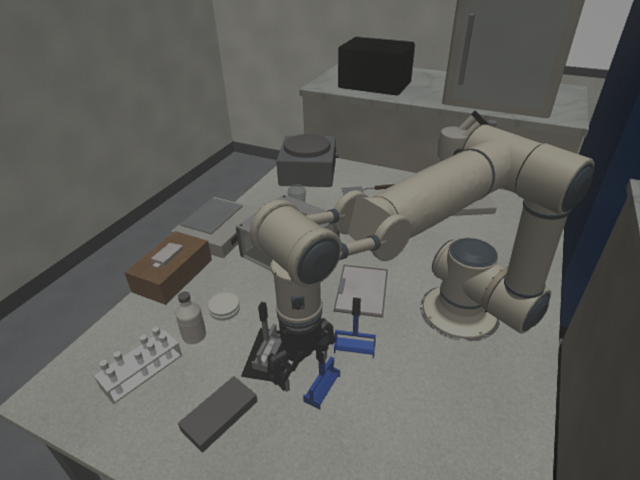

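View pics/top0.png

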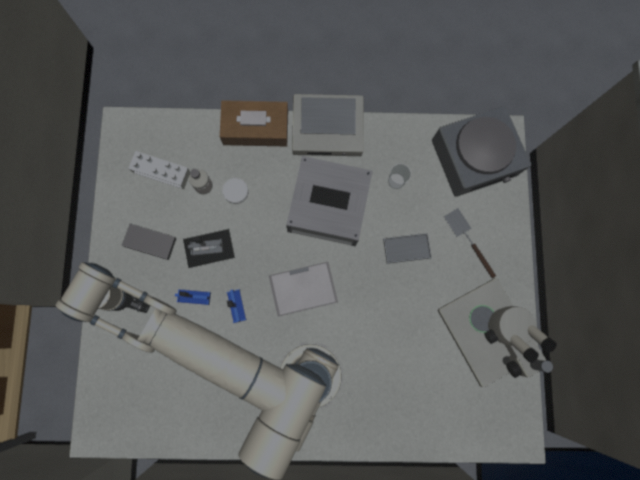

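The top view shows these candidates for the boat:
- The steel boat on the black mat, at about (208,248).
- Two blue look-alikes, at (193,297) and (236,305).

For the tray there is a grey open box at (407,248), and the clipboard at (303,288) could be mistaken for it. The chest's slot is at (330,198). I'll check the crops close up.

```bash
cat >> h.py <<'E'
from scipy.spatial.transform import Rotation as R
class Cam:
    def __init__(s,d):
        s.d=d;s.K=d["intrinsics"];s.e=np.array(d["eye"]);q=np.array(d["attitude"]);s.R=R.from_quat(q,scalar_first=True).as_matrix()
    def ray(s,uv,z):
        p=np.array([uv[0],uv[1],1.]);v=s.R@np.linalg.solve(s.K,p);return s.e+v*(z-s.e[2])/v[2]
    def proj(s,P):
        c=s.R.T@(np.array(P)-s.e);u=s.K@c;return u[:2]/u[2]
    def pts(s):
        z=s.d["z_map"];v,u=np.mgrid[0:z.shape[0],0:z.shape[1]]
        c=np.stack([(u-s.K[0,2])/s.K[0,0]*z,(v-s.K[1,2])/s.K[1,1]*z,z],-1)
        return c@s.R.T+s.e
E
python3 - <<'E'
from h import *
t=Cam(np.load("top0.npz"));s=Cam(np.load("side0.npz"))
print(t.ray((312,370),0),t.ray((208,248),0),t.ray((330,198),130),t.ray((407,248),10))
P=t.pts()
for uv in [(208,248),(195,247),(330,180),(407,248),(280,240),(330,197),(428,250)]: print(uv,P[uv[1],uv[0]])
c=t.d["color"]
a=c[220:280,170:250];b=c[140:260,270:440]
A=cv2.resize(a,None,fx=8,fy=8,interpolation=cv2.INTER_CUBIC);cv2.imwrite("pics/tc.png",A)
cv2.imwrite("pics/tb.png",cv2.resize(b,None,fx=4.5,fy=4.5,interpolation=cv2.INTER_CUBIC))
E
```

```text
[20.44633426 -6.43453303  0.        ] [441.09191077 375.05944904   0.        ] [601.03243096 -57.04953724 130.        ] [ 452.43562158 -341.52203117   10.        ]
(208, 248) [437.02677128 370.03232518  25.63958433]
(195, 247) [438.52288188 414.48336197  33.53863836]
(330, 180) [666.39326347 -56.60996636 125.1891871 ]
(407, 248) [ 455.69705268 -345.37291895   -9.69046342]
(280, 240) [473.93395868 116.52221453   6.52866496]
(330, 197) [634.93084536 -61.85000785  16.05522201]
(428, 250) [ 447.88746907 -419.26053402    1.50540364]
```

View pics/tc.png

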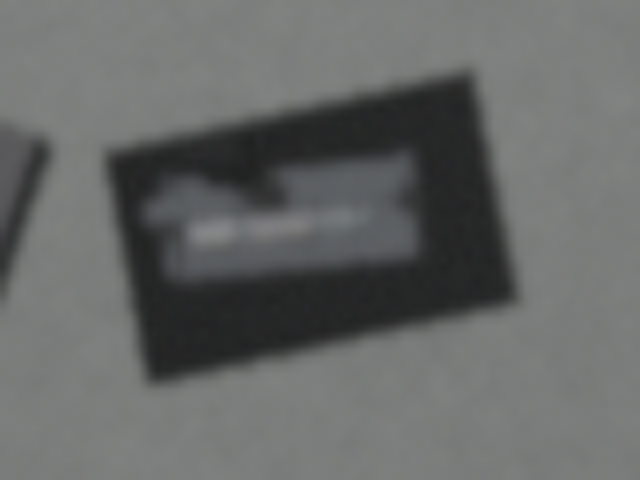

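View pics/tb.png

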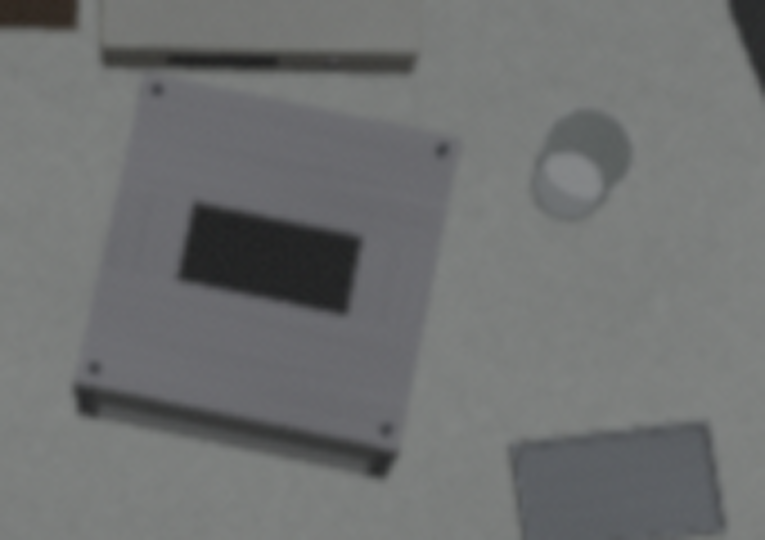

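```bash
cat >> h.py <<'E'
def rect_on(t,mask,z):
    cs,_=cv2.findContours(mask.astype(np.uint8),cv2.RETR_EXTERNAL,cv2.CHAIN_APPROX_NONE)
    c=max(cs,key=cv2.contourArea)[:,0,:]
    W=np.array([t.ray(p,z)[:2] for p in c],np.float32)
    return cv2.minAreaRect(W),W
E
python3 - <<'E'
from h import *
t=Cam(np.load("top0.npz"));c=t.d["color"].astype(int);g=c.sum(2)/3
def win(m,a,b,c_,d):
    o=np.zeros_like(m);o[a:b,c_:d]=m[a:b,c_:d];return o
print("levels slot",g[197,330],"cover",g[175,330],"tray",g[248,407],"bench",g[248,460],"mat",g[260,225],"rail",g[247,206], c[248,407],c[248,460],c[175,330])
m=win(g<(g[197,330]+g[175,330])/2,180,215,300,360);r,W=rect_on(t,m,130);print("slot",r,m.sum())
m=win(g<(g[248,407]+g[248,460])/2,225,270,375,440);r,W=rect_on(t,m,16);print("tray",r,m.sum())
m=win(g<(g[260,225]+g[248,260])/2,225,275,175,240);r,W=rect_on(t,m,3);print("mat",r)
P=t.pts();sub=P[225:270,178:238]
for lo,hi in((15,45),(50,90),(120,200)):
    mm=(sub[...,2]>lo)&(sub[...,2]<hi);q=sub[mm];print(lo,hi,len(q),q.mean(0) if len(q) else 0, q.min(0) if len(q) else 0,q.max(0) if len(q) else 0)
np.set_printoptions(linewidth=250)
print(sub[5:35,5:45:1,2].round(0).astype(int))
E
```

```text
levels slot 35.333333333333336 cover 106.33333333333333 tray 96.33333333333333 bench 125.66666666666667 mat 101.66666666666667 rail 121.33333333333333 [100  96  93] [125 127 125] [109 105 105]
slot ((604.6868286132812, -55.036590576171875), (130.06101989746094, 61.626853942871094), 79.42927551269531) 665
tray ((451.4172058105469, -338.665283203125), (97.25010681152344, 166.71932983398438), 7.972940921783447) 1205
mat ((440.30615234375, 373.3453369140625), (115.90520477294922, 175.64794921875), 13.758694648742676)
15 45 266 [438.79859115 374.20232454  23.38526279] [403.55550043 282.31806188  15.03018622] [501.98359068 479.07907399  43.51621806]
50 90 98 [442.43974376 376.79229488  67.25437997] [431.06944708 321.66126675  54.2323484 ] [454.45889597 432.46207352  85.93806293]
120 200 61 [441.31786795 374.73268705 178.01638946] [434.81146997 365.03054039 120.48891429] [449.78449689 388.31219834 199.33760168]
[[-1  0  2 ...  1 10 11]
 [-1 -7  1 ...  0 -2 -5]
 [-5  0 -3 ...  6  8  9]
 ...
 [-2  6  2 ...  5  2 -3]
 [10  3  3 ...  6  5 15]
 [-2  1  5 ... -6  3  4]]
```

```bash
python3 - <<'E'
from h import *
t=Cam(np.load("top0.npz"));P=t.pts();sub=P[225:270,178:238];s=get_state()
for lo,hi in((55,80),(150,200)):
    q=sub[(sub[...,2]>lo)&(sub[...,2]<hi)]
    r=cv2.minAreaRect(q[:,:2].astype(np.float32));l=cv2.fitLine(q[:,:2].astype(np.float32),cv2.DIST_HUBER,0,.01,.01).ravel()
    print(r,l,np.degrees(np.arctan2(l[1],l[0])),np.median(q,0),np.percentile(q[:,2],95))
M=R.from_quat(s["tool_rot"],scalar_first=True).as_matrix();print(M.round(3),s["position"])
print(np.degrees(np.arctan2(M[1,0],M[0,0])))
E
```

```text
((443.1344909667969, 377.0668029785156), (11.95810604095459, 110.61871337890625), 7.594727039337158) [ 1.2704512e-01 -9.9189693e-01  4.4248273e+02  3.7656332e+02] -82.70112 [442.96526226 371.93055248  67.33146662] 75.3742888624339
((442.62188720703125, 376.563232421875), (14.807412147521973, 22.73247718811035), 3.091341733932495) [1.3283412e-01 9.9113828e-01 4.4082678e+02 3.7435532e+02] 82.3666 [440.40809718 374.04683464 190.35874403] 196.65101045672094
[[ 0.395  0.919 -0.001]
 [ 0.919 -0.395 -0.002]
 [-0.002 -0.    -1.   ]] [236.7917884  551.16143615 302.82378116]
66.7484473957106
```

Request:
arm_command:
  series: "-0.67 2.15 -0.23 0 0 0 0;-0.67 2.15 -0.23 0 0 0 0;-0.67 2.15 -0.23 0 0 0 0;-0.67 2.15 -0.23 0 0 0 0;-0.67 2.15 -0.23 0 0 0 0;-0.67 2.15 -0.23 0 0 0 0;-0.67 2.15 -0.23 0 0 0 0;-0.67 2.15 -0.23 0 0 0 0;-0.67 2.15 -0.23 0 0 0 0;-0.67 2.15 -0.23 0 0 0 0;-0.67 2.15 -0.23 0 0 0 0;-0.67 2.15 -0.23 0 0 0 0;0 0 0 0 0 7.4 0;0 0 0 0 0 7.4 0;0 0 0 0 0 7.4 0;0 0 0 0 0 7.4 0;0 0 0 0 0 7.4 0;0 0 0 0 0 7.4 0;0 0 0 0 0 7.4 0;0 0 0 0 0 7.4 0"

```text
t: 2.1
position: [442.1, 375.5, 330.8]
tool_rot: [0.0, 0.998, 0.063, -0.0]
force: [0.9, -0.6, -0.1]
finger_gap: 85.5
```

```bash
python3 - <<'E'
from h import *
d=get_image("side");cv2.imwrite("pics/s1.png",d["color"]);np.savez("s1.npz",**d)
s=get_state();M=R.from_quat(s["tool_rot"],scalar_first=True).as_matrix();print(s["t"],s["position"],M.round(3),np.degrees(np.arctan2(M[1,0],M[0,0])),s["force"])
c=Cam(d)
u=c.proj((442,376,168));print(u,c.proj((442,376,193)),c.proj((442,376,3)))
u=u.astype(int)
cv2.imwrite("pics/s1c.png",cv2.resize(d["color"][u[1]-70:u[1]+80,u[0]-100:u[0]+100],None,fx=4,fy=4,interpolation=cv2.INTER_CUBIC));print(u)
E
```

```text
2.15 [442.1175339  375.52325654 330.80023614] [[ 0.993  0.12  -0.001]
 [ 0.12  -0.993 -0.001]
 [-0.001  0.001 -1.   ]] 6.888234602333578 [0.66864055 0.07632878 0.71313862]
[263.06281871 311.25753796] [262.1366474  304.13703882] [268.61214675 353.92133582]
[263 311]
```

View pics/s1c.png

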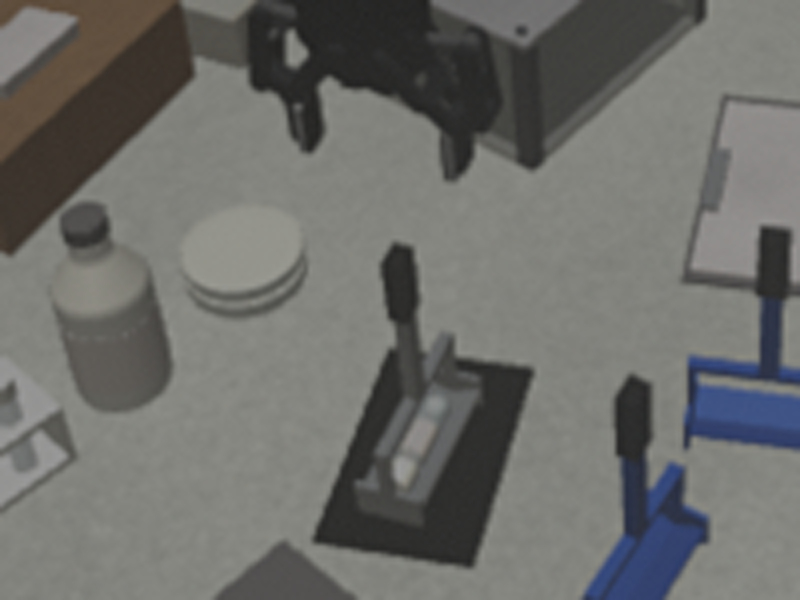

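```bash
python3 -c "
import workcell as w
print([n for n in dir(w) if n[0]!='_']);print(getattr(w,'grip_point_offset',None))"
```

```text
['Unreachable', 'finish_job', 'get_image', 'get_state', 'grip_point_offset']
53.900000000000006
```

Request:
arm_command:
  series: "0 0 1 0 0 -0.3 0;0 0 1.5 0 0 -0.3 0;0 0 1.5 0 0 0 0;0 0 1.5 0 0 0 0;0 0 1.5 0 0 0 0;0 0 1.5 0 0 0 0;0 0 1 0 0 0 0;0 0 0.8 0 0 0 0;0 0 0.5 0 0 0 0;0 0 0 0 0 0 0;0 0 0 0 0 0 0"
  squeeze: 60

```text
t: 3.25
position: [442.3, 375.7, 224.1]
tool_rot: [-0.0, 0.997, 0.071, 0.0]
force: [-1.1, -0.5, 0.8]
finger_gap: 85.3
```

```bash
python3 - <<'E'
from h import *
d=get_image("side");np.savez("s2.npz",**d)
cv2.imwrite("pics/s2c.png",cv2.resize(d["color"][241:391,163:363],None,fx=4,fy=4,interpolation=cv2.INTER_CUBIC));print(get_state()["position"])
E
```

```text
[442.38406194 375.71466538 224.33889379]
```

View pics/s2c.png

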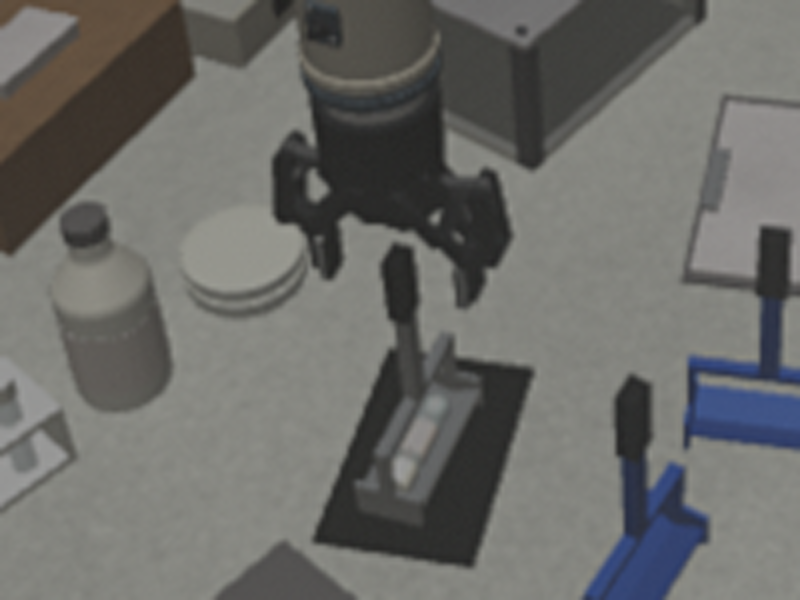

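The grip, at crop pixel (400,280), stands between the two fingers at (325,260) and (468,290). Nothing else is close, so I'll close the fingers.

Request:
arm_command:
  series: "0 0 0 0 0 0 60;0 0 0 0 0 0 110;0 0 0 0 0 0 150;0 0 0 0 0 0 175;0 0 0 0 0 0 190;0 0 0 0 0 0 205;0 0 0 0 0 0 220;0 0 0 0 0 0 235;0 0 0 0 0 0 255;0 0 0 0 0 0 255;0 0 0 0 0 0 255;0 0 0 0 0 0 255;0 0 0 0 0 0 255"
  squeeze: 70

```text
t: 4.6
position: [442.1, 375.6, 223.6]
tool_rot: [-0.0, 0.997, 0.071, -0.0]
force: [-1.3, -1.2, 2.5]
finger_gap: 13.4
```

Request:
arm_command:
  series: "0 0 -0.3 0 0 0 255;0 0 -0.5 0 0 0 255;0 0 -0.6 0 0 0 255;0 0 -0.6 0 0 0 255;0 0 0 0 0 0 255;0 0 0 0 0 0 255"

```text
t: 5.2
position: [442.3, 375.6, 243.8]
tool_rot: [-0.0, 0.997, 0.071, 0.0]
force: [0.3, 0.7, -3.4]
finger_gap: 13.3
```

```bash
python3 - <<'E'
from h import *
d=get_image("side");np.savez("s3.npz",**d)
cv2.imwrite("pics/s3c.png",cv2.resize(d["color"][241:391,163:363],None,fx=4,fy=4,interpolation=cv2.INTER_CUBIC));s=get_state();print(s["position"],s["finger_gap"],s["force"],s["torque"])
E
```

```text
[442.1622241  375.58788159 243.40105162] 13.415576317774672 [ 0.34671393 -0.39400523 -2.72074046] [-0.02793162  0.03046909  0.0209473 ]
```

View pics/s3c.png

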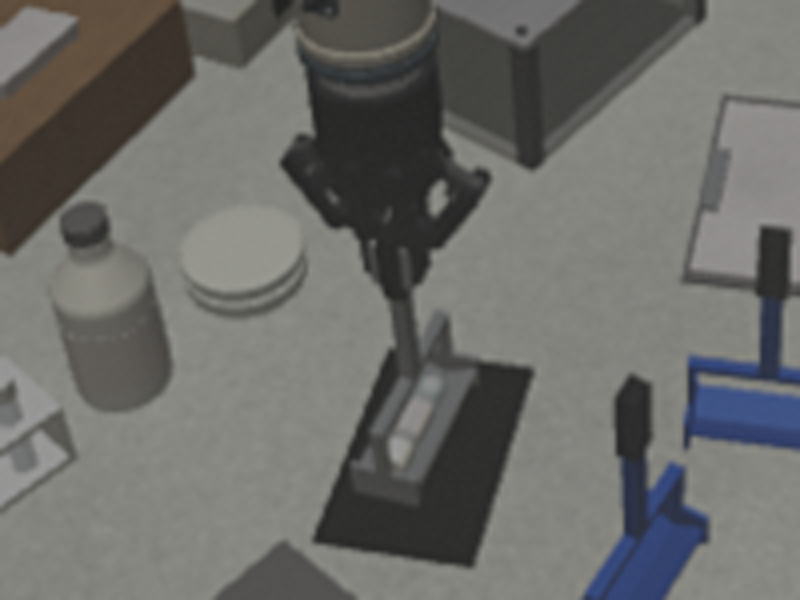

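The gripper now holds the boat, which is lifted about 20 mm with the tube (crop pixel 415,415) still in the trough. Next I'll raise it and carry it over the slot.

Request:
arm_command:
  series: "0 0 -0.5 0 0 0 255;0 0 -1 0 0 0 255;0 0 -1.5 0 0 0 255;0 0 -1.9 0 0 0 255;0 0 -1.9 0 0 0 255;0 0 -1.9 0 0 0 255;0 0 -1.9 0 0 0 255;0 0 -1.9 0 0 0 255;0 0 -1.5 0 0 0 255;0 0 -1 0 0 0 255;0 0 -0.6 0 0 0 255;0 0 0 0 0 0 255"

```text
t: 6.45
position: [442.2, 375.6, 400.7]
tool_rot: [-0.0, 0.997, 0.071, 0.001]
force: [0.2, 0.4, -2.3]
finger_gap: 13.0
```

Request:
arm_command:
  series: "0.13 0.6 0 0 0 0 255;0.27 1.2 0 0 0 0 255;0.4 1.8 0 0 0 0 255;0.54 2.4 0 0 0 0 255;0.61 2.74 0 0 0 0 255;0.61 2.74 0 0 0 0 255;0.61 2.74 0 0 0 0 255;0.61 2.74 0 0 0 0 255;0.61 2.74 0 0 0 0 255;0.61 2.74 0 0 0 0 255;0.61 2.74 0 0 0 0 255;0.61 2.74 0 0 0 0 255;0.61 2.74 0 0 0 0 255;0.61 2.74 0 0 0 0 255;0.61 2.74 0 0 0 0 255;0.61 2.74 0 0 0 0 255;0.54 2.4 0 0 0 0 255;0.4 1.8 0 0 0 0 255;0.27 1.2 0 0 0 0 255;0.13 0.6 0 0 0 0 255"

```text
t: 8.45
position: [604.9, -55.7, 399.0]
tool_rot: [-0.0, 0.998, 0.071, -0.0]
force: [-0.2, -0.2, -3.2]
finger_gap: 13.4
```

Request:
arm_command:
  series: "0 0 0 0 0 2 255;0 0 0 0 0 4 255;0 0 0 0 0 4.7 255;0 0 0 0 0 4 255;0 0 0 0 0 3 255;0 0 0 0 0 1 255;0 0 0 0 0 0 255;0 0 0 0 0 0 255"

```text
t: 9.25
position: [604.7, -54.2, 399.5]
tool_rot: [-0.0, 0.996, -0.091, 0.0]
force: [-0.9, -0.2, -2.9]
finger_gap: 13.4
```

```bash
python3 - <<'E'
from h import *
s=get_state();M=R.from_quat(s["tool_rot"],scalar_first=True).as_matrix();print(s["t"],s["position"],M.round(3),np.degrees(np.arctan2(M[1,0],M[0,0])),s["finger_gap"],s["q"].round(2))
for n in("side","top"):
    d=get_image(n);np.savez(n+"4.npz",**d);c=Cam(d)
    u=c.proj((605,-55,200)).astype(int);print(n,u)
    u[1]=max(u[1],75)
    cv2.imwrite(f"pics/{n}4.png",cv2.resize(d["color"][u[1]-75:u[1]+75,u[0]-100:u[0]+100],None,fx=4,fy=4,interpolation=cv2.INTER_CUBIC))
E
```

```text
9.25 [604.72987958 -54.18216083 399.54389654] [[ 0.983 -0.182  0.   ]
 [-0.182 -0.983  0.   ]
 [ 0.    -0.    -1.   ]] -10.45959548158829 13.437471949975741 [-0.15  0.15  0.99  0.    2.    0.04]
side [286 202]
top [330 191]
```

View pics/side4.png

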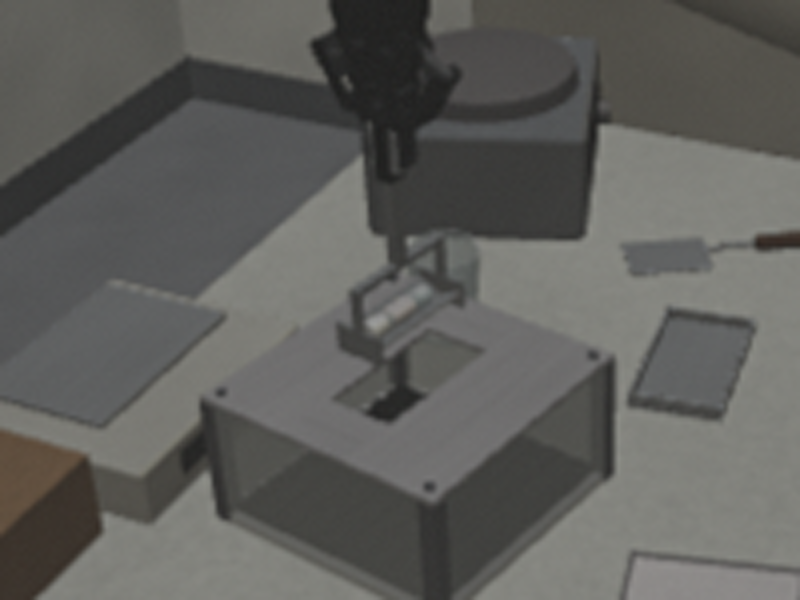

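View pics/top4.png

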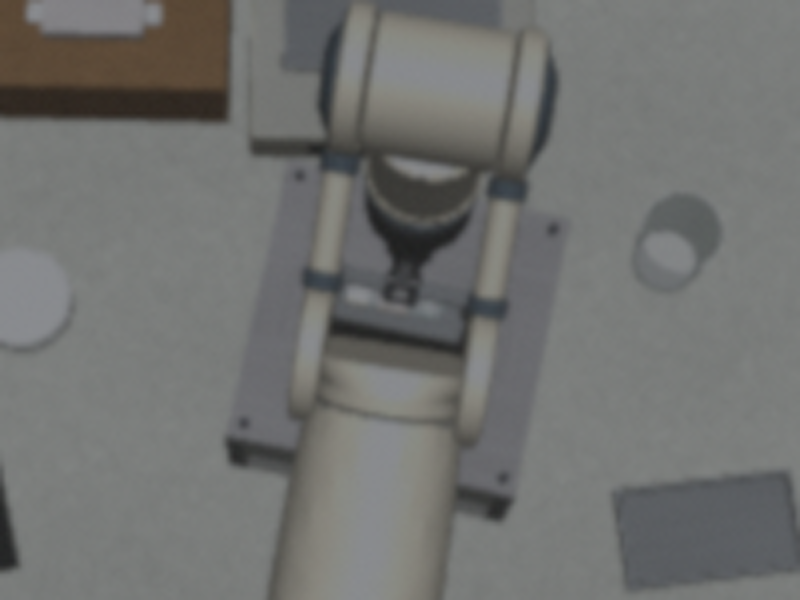

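The boat is upright over the slot, which shows at crop (335–485, 330–420), and the tube is still in it. I'll cross-check the slot's corners in the side view before lowering.

```bash
python3 - <<'E'
from h import *
c=Cam(np.load("side4.npz"));im=c.d["color"]
a=np.radians(-10.6);ex=np.array([np.cos(a),np.sin(a),0]);ey=np.array([-np.sin(a),np.cos(a),0])
o0=np.array([186,127])
B=cv2.resize(im[127:277,186:386],None,fx=4,fy=4,interpolation=cv2.INTER_CUBIC)
def poly(o,hx,hy,col):
    p=[(c.proj(o+sx*hx*ex+sy*hy*ey)-o0+.5)*4-.5 for sx,sy in((1,1),(1,-1),(-1,-1),(-1,1))]
    cv2.polylines(B,[np.array(p).round().astype(int)],True,col,1)
poly(np.array([604.7,-55,130]),32,66,(0,255,0))
s=np.array([604.7,-54.2,399.5-220.7]);poly(s,23,55,(0,0,255));poly(s+[0,0,64+4],5,55,(255,255,0))
cv2.imwrite("pics/ov.png",B)
t=Cam(np.load("top0.npz"));k=Cam(np.load("side0.npz"))
for uv in((186+335/4,127+400/4),(186+435/4,127+332/4),(186+485/4,127+350/4),(186+390/4,127+422/4)):print(c.ray(uv,130))
E
```

```text
[642.44192029   3.14769234 130.        ]
[ 614.06635858 -122.34576313  130.        ]
[ 561.13741289 -114.20676577  130.        ]
[585.34154601  12.30561004 130.        ]
```

View pics/ov.png

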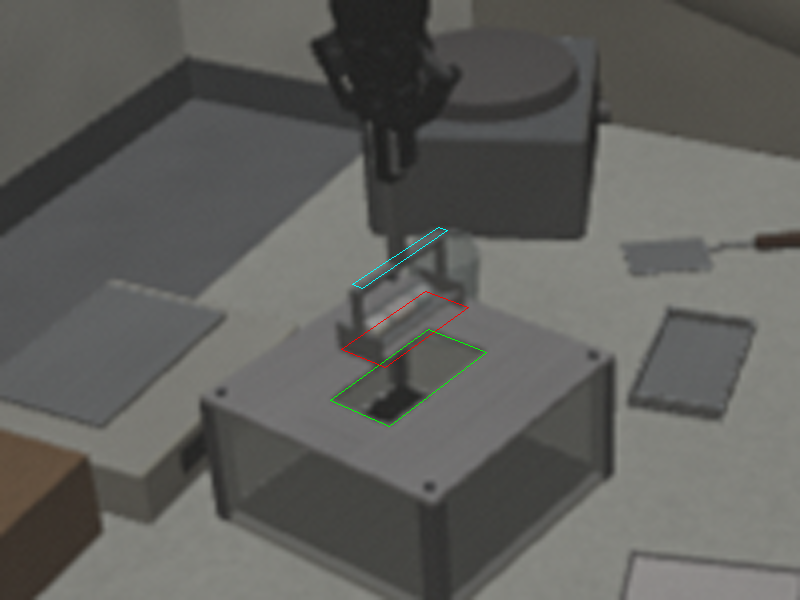

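The projected slot (green) and the boat's outline agree with the picture to 1–2 mm, so I'll lower in two stages.

Request:
arm_command:
  series: "0 0.05 0.3 0 0 0.1 255;0 0.03 0.6 0 0 0 255;0 0 0.9 0 0 0 255;0 0 1 0 0 0 255;0 0 1 0 0 0 255;0 0 1 0 0 0 255;0 0 1 0 0 0 255;0 0 0.8 0 0 0 255;0 0 0.4 0 0 0 255;0 0 0 0 0 0 255"

```text
t: 10.35
position: [604.5, -55.3, 328.6]
tool_rot: [-0.0, 0.996, -0.093, -0.001]
force: [0.2, 0.7, -3.5]
finger_gap: 12.9
```

```bash
python3 - <<'E'
from h import *
s=get_state();print(s["t"],s["position"],s["force"])
d=get_image("side")
cv2.imwrite(f"pics/s5.png",cv2.resize(d["color"][147:277,206:366],None,fx=5,fy=4.6,interpolation=cv2.INTER_CUBIC))
E
```

```text
10.35 [604.50495006 -55.29679707 328.61785219] [ 0.21025294  0.74365409 -3.50556049]
```

View pics/s5.png

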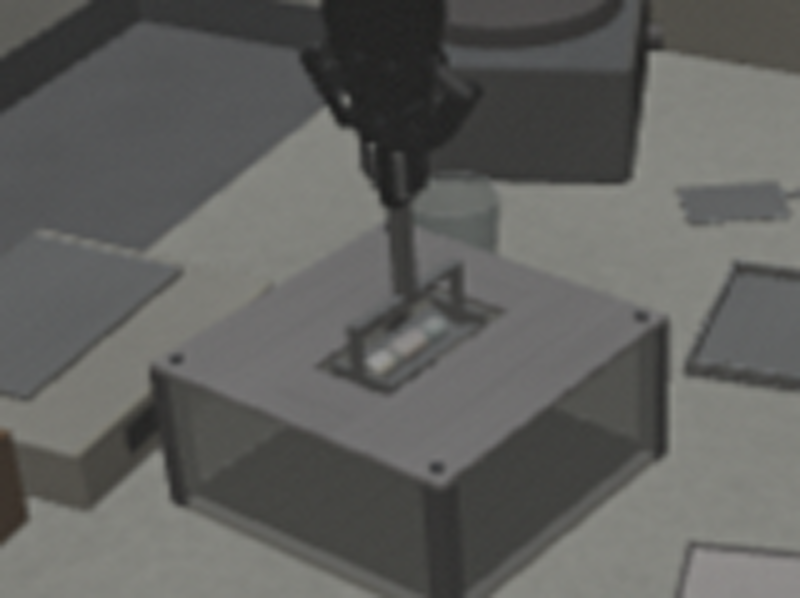

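The boat is centred in the slot at (410,345). I'll lower on to foot height about 28 mm, then tip about a pivot on the stem at cover level.

Request:
arm_command:
  series: "0 0 0.4 0 0 0 255;0 0 0.8 0 0 0 255;0 0 1 0 0 0 255;0 0 1 0 0 0 255;0 0 1 0 0 0 255;0 0 1 0 0 0 255;0 0 1 0 0 0 255;0 0 1 0 0 0 255;0 0 0.6 0 0 0 255;0 0 0.2 0 0 0 255;0 0 0 0 0 0 255;0 0 0 0 0 0 255"

```text
t: 11.6
position: [604.8, -55.3, 250.1]
tool_rot: [0.0, 0.996, -0.093, 0.001]
force: [-1.3, 0.3, -3.5]
finger_gap: 13.4
```

```bash
python3 - <<'E'
from h import *
s=get_state();print(s["t"],s["position"],s["force"],s["q"].round(2))
d=get_image("side")
cv2.imwrite(f"pics/s6.png",cv2.resize(d["color"][147:277,206:366],None,fx=5,fy=4.6,interpolation=cv2.INTER_CUBIC))
E
```

```text
11.6 [604.79570591 -55.33381558 250.11318363] [-1.34987587  0.33681118 -3.51670815] [-0.15  0.11  1.31 -0.    1.72  0.04]
```

View pics/s6.png

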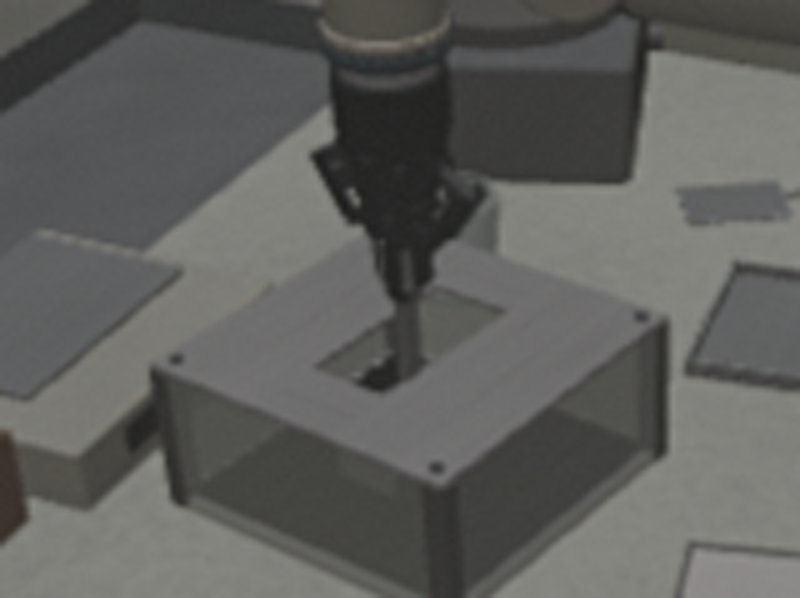

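The trough is below the cover, and the stem stands in the middle of the slot at (405,345). I'll tip it now, the first part as a check.

Request:
arm_command:
  series: "-0.32 0 0 0 1.5 0 255;-0.53 0 0.01 0 2.5 0 255;-0.64 0 0.02 0 3 0 255;-0.64 0 0.02 0 3 0 255;-0.43 0 0.01 0 2 0 255;0 0 0 0 0 0 255"

```text
t: 12.25
position: [578.6, -50.3, 247.3]
tool_rot: [0.01, 0.99, -0.092, 0.105]
force: [0.1, 0.3, -3.0]
finger_gap: 13.2
```

```bash
cat >> h.py <<'E'
def tip(pz=127.5):
    s=get_state();M=R.from_quat(s["tool_rot"],scalar_first=True).as_matrix();z=M[:,2];p=s["position"]
    k=(p[2]-pz)/-z[2];print("t",s["t"],"p",p.round(1),"tilt",np.degrees(np.arccos(-z[2])).round(1),"stem@cover",(p+k*z).round(1),"L",k.round(1),"F",s["force"].round(1),"q",s["q"].round(2),"gap",s["finger_gap"].round(1),"yaw",np.degrees(np.arctan2(-M[0,1],M[1,1])).round(1)if 0 else np.degrees(np.arctan2(M[0,1],-M[1,1])).round(1))
E
python3 -c "
from h import *
tip()"
```

```text
Traceback (most recent call last):
  File "h.py", line 22, in tip
    k=(p[2]-pz)/-z[2];print("t",s["t"],"p",p.round(1),"tilt",np.degrees(np.arccos(-z[2])).round(1),"stem@cover",(p+k*z).round(1),"L",k.round(1),"F",s["force"].round(1),"q",s["q"].round(2),"gap",s["finger_gap"].round(1),"yaw",np.degrees(np.arctan2(-M[0,1],M[1,1])).round(1)if 0 else np.degrees(np.arctan2(M[0,1],-M[1,1])).round(1))
                                                                                                                                                                                                  ^^^^^^^^^^^^^^^^^^^^^
AttributeError: 'float' object has no attribute 'round'
```

```bash
sed -i 's/s\["finger_gap"\].round(1)/round(s["finger_gap"],1)/' h.py
python3 -c "
from h import *
tip()"
```

```text
t 12.25 p [578.6 -50.3 247.3] tilt 12.1 stem@cover [603.9 -55.1 127.5] L 122.6 F [ 0.1  0.3 -3. ] q [-0.14 -0.12  1.55 -0.01  1.5   0.04] gap 13.2 yaw -10.6
```

Request:
arm_command:
  series: "-0.42 0 0.01 0 2 0 255;-0.64 0 0.02 0 3 0 255;-0.64 0 0.02 0 3 0 255;-0.64 0 0.02 0 3 0 255;-0.64 0 0.02 0 3 0 255;-0.64 0 0.02 0 3 0 255;-0.64 0 0.02 0 3 0 255;-0.64 0 0.02 0 3 0 255;-0.64 0 0.02 0 3 0 255;-0.64 0 0.02 0 3 0 255;-0.21 0 0 0 1 0 255;0 0 0 0 0 0 255;0 0 0 0 0 0 255;0 0 0 0 0 0 255;0 0 0 0 0 0 255;0 0 0 0 0 0 255;0 0 0 0 0 0 255;0 0 0 0 0 0 255"

```text
t: 14.05
position: [524.5, -40.2, 217.8]
tool_rot: [0.033, 0.93, -0.087, 0.357]
force: [0.1, 1.1, -2.0]
finger_gap: 13.4
```

```bash
python3 - <<'E'
from h import *
tip()
d=get_image("side")
cv2.imwrite(f"pics/s7.png",cv2.resize(d["color"][147:277,206:366],None,fx=5,fy=4.6,interpolation=cv2.INTER_CUBIC))
E
```

```text
t 14.05 p [524.5 -40.2 217.8] tilt 42.0 stem@cover [604.3 -55.3 127.5] L 121.4 F [ 0.1  1.1 -2. ] q [-0.12 -0.63  2.1  -0.06  0.94  0.08] gap 13.4 yaw -10.7
```

View pics/s7.png

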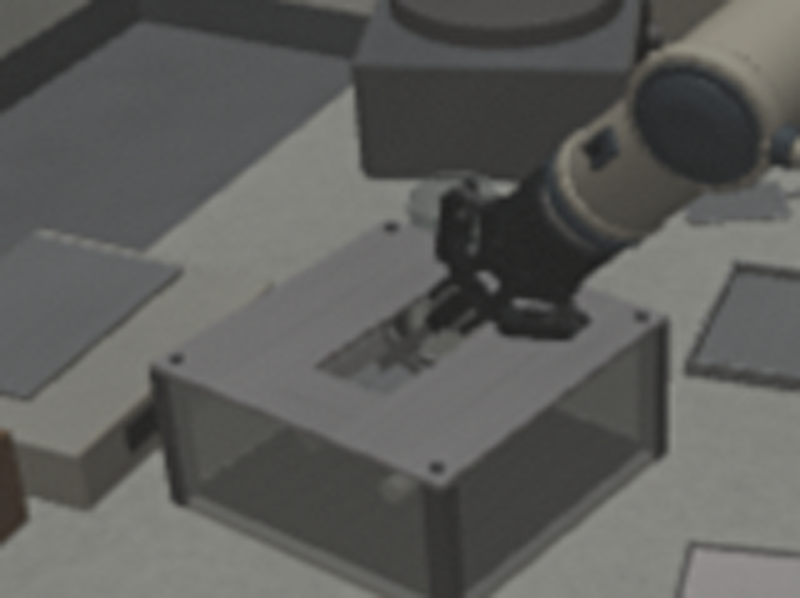

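```bash
python3 - <<'E'
from h import *
d=get_image("side");c=Cam(d);p=c.ray((285,252.9),24);print(p)
a=np.radians(-10.6);v=p-np.array([604.7,-55,24]);print("chest frame",v[0]*np.cos(a)+v[1]*np.sin(a),-v[0]*np.sin(a)+v[1]*np.cos(a))
print(c.d["z_map"][253,285], c.pts()[253,285])
cv2.imwrite("pics/s8.png",cv2.convertScaleAbs(cv2.resize(d["color"][205:285,235:345],None,fx=7,fy=7,interpolation=cv2.INTER_CUBIC),alpha=1.8))
E
```

```text
[599.58365093 -10.21979318  24.        ]
chest frame -13.266419883909442 43.07488890311705
1401.9595 [541.85133742  84.54881729 110.94403499]
```

View pics/s8.png

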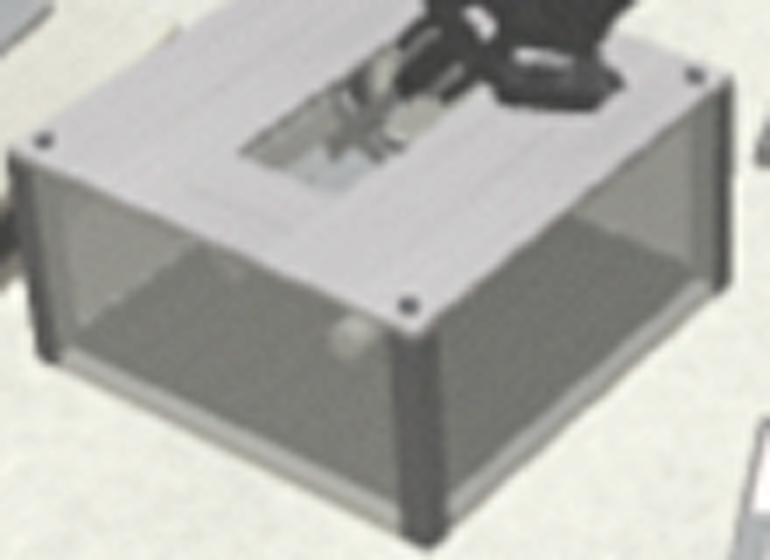

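The tube's white cap shows on the chest floor at crop (350,335), about 13 mm off the slot's centreline in x. I'll pull the boat back 25 mm along the stem so it clears the tube, then bring it upright.

Request:
arm_command:
  series: "0 0 -0.3 0 0 0 255;0 0 -0.6 0 0 0 255;0 0 -0.7 0 0 0 255;0 0 -0.6 0 0 0 255;0 0 -0.3 0 0 0 255;0.51 0 0.01 0 -2 0 255;0.77 0 0.02 0 -3 0 255;0.77 0 0.02 0 -3 0 255;0.77 0 0.02 0 -3 0 255;0.77 0 0.02 0 -3 0 255;0.77 0 0.02 0 -3 0 255;0.51 0 0.01 0 -2 0 255;0 0 0 0 0 0 255"

```text
t: 15.45
position: [549.1, -44.9, 263.2]
tool_rot: [0.019, 0.976, -0.091, 0.199]
force: [0.8, -0.3, -2.4]
finger_gap: 13.4
```

```bash
python3 -c "
from h import *
tip()"
```

```text
t 15.45 p [549.1 -44.9 263.2] tilt 23.0 stem@cover [605.9 -55.6 127.5] L 147.4 F [ 0.8 -0.3 -2.4] q [-0.13 -0.33  1.73 -0.02  1.34  0.05] gap 13.4 yaw -10.7
```

Tilt is 23.0°, so 23° remain.

Request:
arm_command:
  series: "0.5 0 0.01 0 -2 0 255;0.76 0 0.02 0 -3 0 255;0.76 0 0.02 0 -3 0 255;0.76 0 0.02 0 -3 0 255;0.76 0 0.02 0 -3 0 255;0.76 0 0.02 0 -3 0 255;0.76 0 0.02 0 -3 0 255;0.5 0 0.01 0 -2 0 255;0.25 0 0 0 -1 0 255;0 0 0 0 0 0 255;0 0 0 0 0 0 255"

```text
t: 16.55
position: [603.7, -55.1, 274.0]
tool_rot: [0.0, 0.996, -0.093, 0.001]
force: [-1.1, -0.0, -2.9]
finger_gap: 13.1
```

```bash
python3 - <<'E'
from h import *
tip()
d=get_image("side")
cv2.imwrite("pics/s9.png",cv2.convertScaleAbs(cv2.resize(d["color"][170:285,215:365],None,fx=5,fy=5,interpolation=cv2.INTER_CUBIC),alpha=1.6))
E
```

```text
t 16.55 p [603.7 -55.1 274. ] tilt 0.1 stem@cover [603.8 -55.1 127.5] L 146.5 F [-1.1 -0.  -2.9] q [-0.15  0.1   1.27 -0.    1.77  0.04] gap 13.1 yaw -10.6
```

View pics/s9.png

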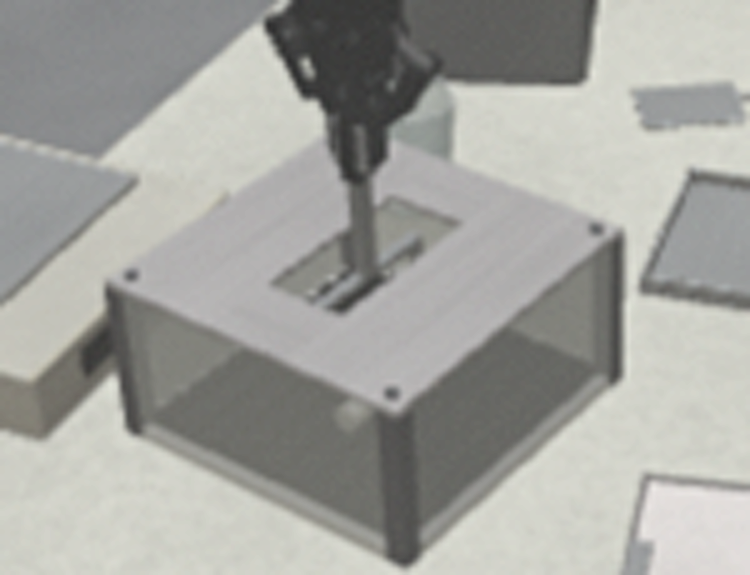

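The boat is upright and centred in the slot, and the tube stays on the chest floor with its cap at (350,415). I'll raise the boat straight out.

Request:
arm_command:
  series: "0.05 0 -0.4 0 0 0 255;0.05 0 -0.8 0 0 0 255;0 0 -1 0 0 0 255;0 0 -1 0 0 0 255;0 0 -1 0 0 0 255;0 0 -1 0 0 0 255;0 0 -1 0 0 0 255;0 0 -1 0 0 0 255;0 0 -1 0 0 0 255;0 0 -1 0 0 0 255;0 0 -1 0 0 0 255;0 0 -1 0 0 0 255;0 0 -0.8 0 0 0 255;0 0 -0.4 0 0 0 255;0 0 -0.2 0 0 0 255;0 0 0 0 0 0 255"

```text
t: 18.2
position: [604.8, -55.4, 399.9]
tool_rot: [-0.0, 0.996, -0.093, -0.0]
force: [0.8, -1.1, -3.2]
finger_gap: 13.2
```

```bash
python3 - <<'E'
from h import *
tip()
d=get_image("side");np.savez("side10.npz",**d);c=Cam(d);B=cv2.resize(d["color"][127:277,186:386],None,fx=4,fy=4,interpolation=cv2.INTER_CUBIC)
B=cv2.convertScaleAbs(B,alpha=1.6);cv2.imwrite("pics/s10.png",B)
E
```

```text
t 18.2 p [604.8 -55.4 399.9] tilt 0.0 stem@cover [604.8 -55.3 127.5] L 272.4 F [ 0.8 -1.1 -3.2] q [-0.15  0.16  0.99  0.    2.    0.04] gap 13.2 yaw -10.7
```

View pics/s10.png

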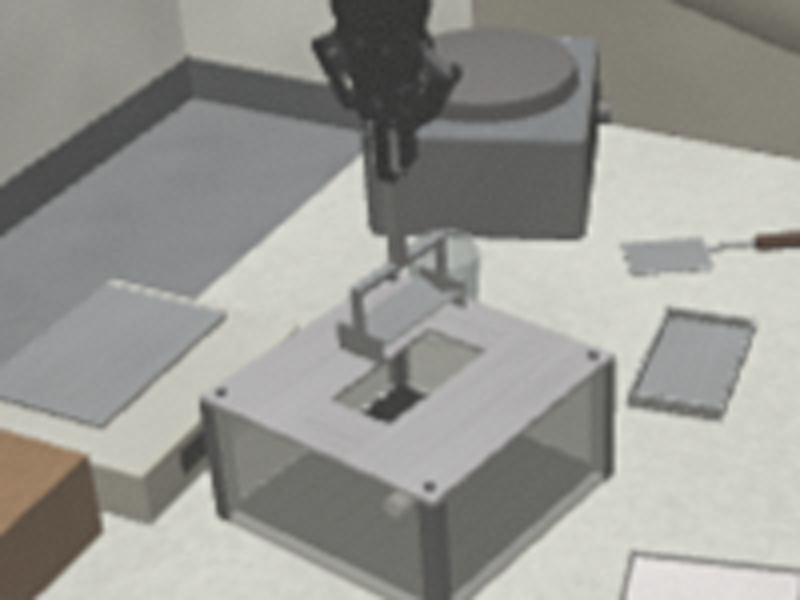

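The boat is out, empty, and hasn't slipped in the grip; the tube is still in the chest at (400,500). I'll cross-check the tray in this view.

```bash
python3 - <<'E'
from h import *
c=Cam(np.load("side10.npz"))
P=[c.ray((186+a/4,127+b/4),16) for a,b in((668,308),(756,321),(722,407),(631,396))]
P=np.array(P);print(P.round(1),P.mean(0),np.linalg.norm(np.diff(P,axis=0),axis=1))
q=[c.proj(x) for x in []]
tr=np.array([451.4,-338.7])-np.array([604.8,-55.4])
a=np.radians(-10.7);x=np.array([np.cos(a),np.sin(a)]);y=np.array([np.sin(a),-np.cos(a)])
print("tool shift",tr@x,tr@y)
E
```

```text
[[ 504.8 -410.    16. ]
 [ 415.4 -422.3   16. ]
 [ 395.3 -269.1   16. ]
 [ 479.8 -251.7   16. ]] [ 448.82651376 -338.27564656   16.        ] [ 90.25857107 154.48933749  86.2829716 ]
tool shift -98.13345085105652 306.85546406095375
```

Request:
arm_command:
  series: "-0.19 0.6 0 0 0 0 255;-0.39 1.2 0 0 0 0 255;-0.58 1.8 0 0 0 0 255;-0.76 2.35 0 0 0 0 255;-0.76 2.35 0 0 0 0 255;-0.76 2.35 0 0 0 0 255;-0.76 2.35 0 0 0 0 255;-0.76 2.35 0 0 0 0 255;-0.76 2.35 0 0 0 0 255;-0.76 2.35 0 0 0 0 255;-0.76 2.35 0 0 0 0 255;-0.76 2.35 0 0 0 0 255;-0.76 2.35 0 0 0 0 255;-0.58 1.8 0 0 0 0 255;-0.39 1.2 0 0 0 0 255;-0.19 0.6 0 0 0 0 255;0 0 0 0 0 0 255"

```text
t: 19.95
position: [450.1, -339.2, 399.8]
tool_rot: [-0.0, 0.996, -0.093, -0.0]
force: [0.3, 1.1, -2.4]
finger_gap: 13.2
```

Request:
arm_command:
  series: "0 0 0.5 0 0 -2 255;0 0 1 0 0 -4 255;0 0 1.5 0 0 -4.7 255;0 0 1.5 0 0 -4 255;0 0 1.5 0 0 -3 255;0 0 1.5 0 0 -1 255;0 0 1.5 0 0 0 255;0 0 1.5 0 0 0 255;0 0 1 0 0 0 255;0 0 0.5 0 0 0 255;0 0 0 0 0 0 255"

```text
t: 21.05
position: [450.5, -338.4, 279.2]
tool_rot: [-0.0, 0.998, 0.07, -0.0]
force: [-0.3, 0.7, -3.2]
finger_gap: 13.1
```

```bash
python3 - <<'E'
from h import *
tip()
for n in("side","top"):
    d=get_image(n);c=Cam(d);np.savez(n+"11.npz",**d);u=c.proj((451,-339,60)).astype(int);print(u)
    cv2.imwrite(f"pics/{n}11.png",cv2.convertScaleAbs(cv2.resize(d["color"][u[1]-60:u[1]+60,u[0]-80:u[0]+80],None,fx=5,fy=5,interpolation=cv2.INTER_CUBIC),alpha=1.6))
E
```

```text
t 21.05 p [ 450.5 -338.4  279.2] tilt 0.1 stem@cover [ 450.4 -338.3  127.5] L 151.7 F [-0.3  0.7 -3.2] q [-0.7  -0.01  1.38  0.    1.77 -0.85] gap 13.1 yaw 8.1
[359 206]
[409 246]
```

View pics/side11.png

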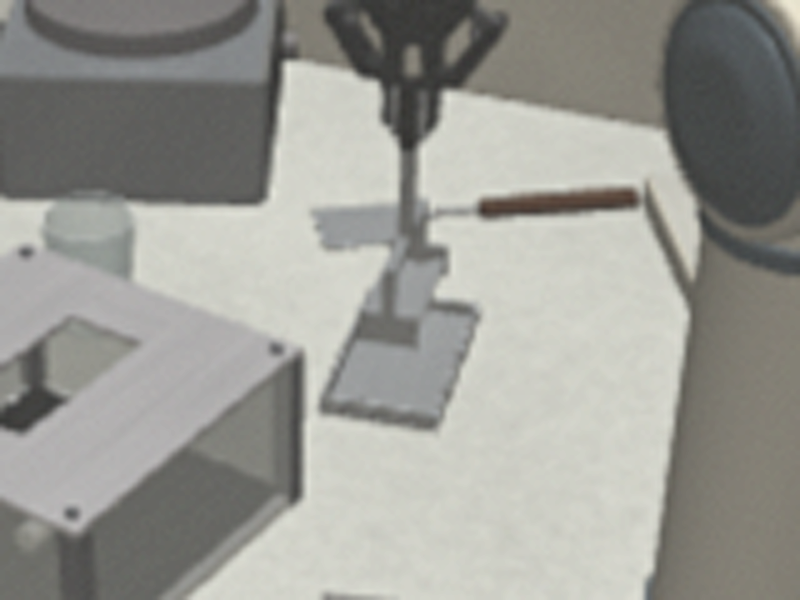

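View pics/top11.png

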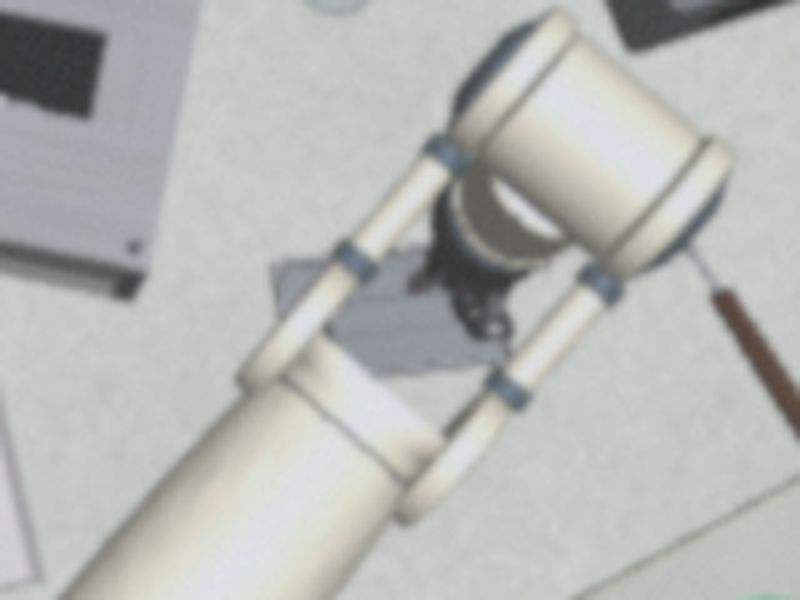

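The boat hangs upright over the tray. I'll lower it to about 5 mm above the floor, then creep down while watching the force.

Request:
arm_command:
  series: "0 0 0.4 0 0 0 255;0 0 0.7 0 0 0 255;0 0 0.8 0 0 0 255;0 0 0.8 0 0 0 255;0 0 0.8 0 0 0 255;0 0 0.7 0 0 0 255;0 0 0.4 0 0 0 255;0 0 0.2 0 0 0 255;0 0 0.1 0 0 0 255;0 0 0 0 0 0 255;0 0 0 0 0 0 255"

```text
t: 22.25
position: [450.7, -338.8, 231.4]
tool_rot: [0.0, 0.998, 0.07, 0.0]
force: [-0.3, -0.2, -2.6]
finger_gap: 13.0
```

Request:
arm_command:
  series: "0 0 0.05 0 0 0 255;0 0 0.05 0 0 0 255;0 0 0.05 0 0 0 255;0 0 0.05 0 0 0 255;0 0 0.05 0 0 0 255;0 0 0.05 0 0 0 255;0 0 0 0 0 0 255"

```text
t: 22.95
position: [450.5, -338.7, 227.8]
tool_rot: [-0.0, 0.998, 0.07, -0.0]
force: [0.2, 0.2, -2.5]
finger_gap: 13.5
```

```bash
python3 - <<'E'
from h import *
tip()
d=get_image("side");c=Cam(d);u=(359,206)
cv2.imwrite(f"pics/s12.png",cv2.convertScaleAbs(cv2.resize(d["color"][u[1]-60:u[1]+60,u[0]-80:u[0]+80],None,fx=5,fy=5,interpolation=cv2.INTER_CUBIC),alpha=1.6))
E
```

```text
t 22.95 p [ 450.5 -338.7  227.8] tilt 0.0 stem@cover [ 450.5 -338.7  127.5] L 100.3 F [ 0.2  0.2 -2.5] q [-0.71 -0.01  1.47 -0.    1.68 -0.85] gap 13.5 yaw 8.0
```

View pics/s12.png

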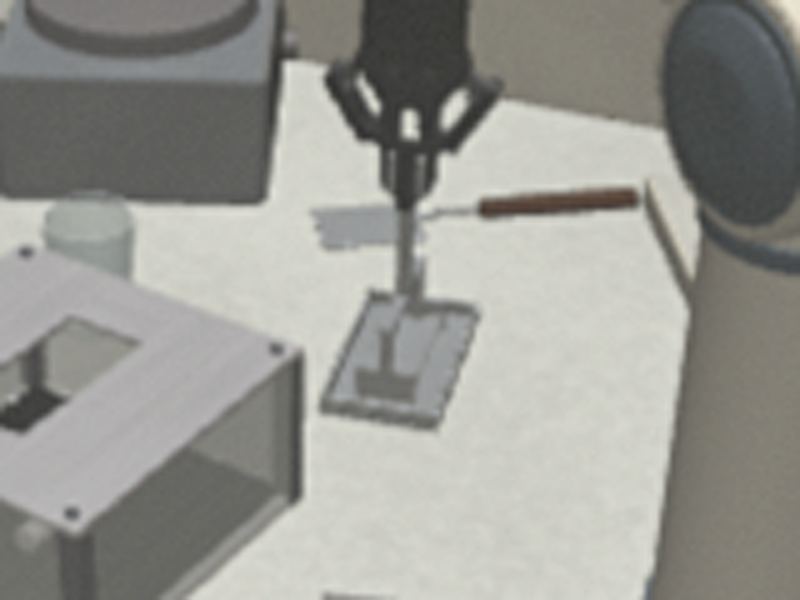

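The boat sits inside the tray walls, around crop (390,370). I'll creep on down in 0.5 mm steps.

Request:
arm_command:
  series: "0 0 0.05 0 0 0 255;0 0 0.05 0 0 0 255;0 0 0.05 0 0 0 255;0 0 0.05 0 0 0 255;0 0 0 0 0 0 255;0 0 0 0 0 0 255"

```text
t: 23.6
position: [450.5, -338.7, 225.9]
tool_rot: [-0.0, 0.998, 0.07, -0.0]
force: [-0.5, 0.4, -2.0]
finger_gap: 13.2
```

Request:
arm_command:
  series: "0 0 0.05 0 0 0 255;0 0 0.05 0 0 0 255;0 0 0 0 0 0 255;0 0 0 0 0 0 255"

```text
t: 24.0
position: [450.5, -338.7, 224.9]
tool_rot: [-0.0, 0.998, 0.07, -0.0]
force: [-0.8, 0.4, -3.0]
finger_gap: 13.2
```

Request:
arm_command:
  series: "0 0 0.05 0 0 0 255;0 0 0 0 0 0 255;0 0 0 0 0 0 255"

```text
t: 24.3
position: [450.6, -338.7, 224.5]
tool_rot: [0.0, 0.998, 0.07, 0.0]
force: [-0.5, 0.0, -2.8]
finger_gap: 13.2
```

Request:
arm_command:
  series: "0 0 0.05 0 0 0 255;0 0 0 0 0 0 255;0 0 0 0 0 0 255"

```text
t: 24.6
position: [450.6, -338.7, 224.5]
tool_rot: [0.0, 0.998, 0.07, 0.0]
force: [-0.2, -0.4, 1.8]
finger_gap: 13.4
```

Contact: the force went from -2.8 to +1.8 N, so the boat is standing on the tray floor. I'll release gently.

Request:
arm_command:
  series: "0 0 0 0 0 0 255;0 0 0 0 0 0 255;0 0 0 0 0 0 215;0 0 0 0 0 0 205;0 0 0 0 0 0 190;0 0 0 0 0 0 160;0 0 0 0 0 0 100;0 0 0 0 0 0 40;0 0 0 0 0 0 0;0 0 0 0 0 0 0;0 0 0 0 0 0 0;0 0 0 0 0 0 0"
  squeeze: 20

```text
t: 25.8
position: [450.6, -338.7, 223.9]
tool_rot: [0.0, 0.998, 0.07, -0.0]
force: [0.4, 0.2, -0.5]
finger_gap: 85.0
```

```bash
python3 - <<'E'
from h import *
tip()
d=get_image("side");c=Cam(d);u=(359,206)
cv2.imwrite(f"pics/s13.png",cv2.convertScaleAbs(cv2.resize(d["color"][u[1]-60:u[1]+60,u[0]-80:u[0]+80],None,fx=5,fy=5,interpolation=cv2.INTER_CUBIC),alpha=1.6))
E
```

```text
t 25.8 p [ 450.6 -338.7  223.9] tilt 0.0 stem@cover [ 450.6 -338.7  127.5] L 96.4 F [ 0.4  0.2 -0.5] q [-0.7  -0.01  1.47 -0.    1.68 -0.85] gap 85.0 yaw 8.0
```

View pics/s13.png

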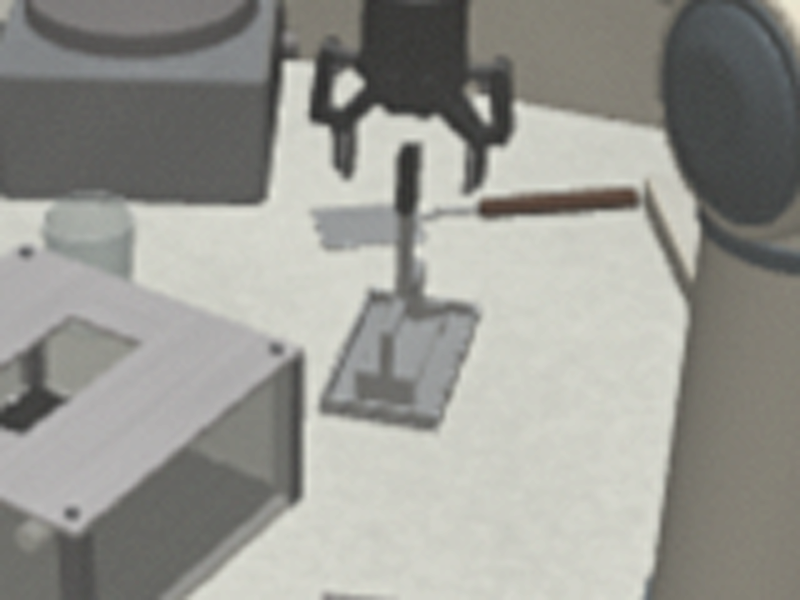

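The boat stands free in the tray and the open fingers are clear of its grip at (408,180). I'll retreat straight up.

Request:
arm_command:
  series: "0 0 -0.5 0 0 0 0;0 0 -1 0 0 0 0;0 0 -1.5 0 0 0 0;0 0 -1.5 0 0 0 0;0 0 -1.5 0 0 0 0;0 0 -1.5 0 0 0 0;0 0 -1.5 0 0 0 0;0 0 -1.5 0 0 0 0;0 0 -1.5 0 0 0 0;0 0 -1.5 0 0 0 0;0 0 -1 0 0 0 0;0 0 -0.5 0 0 0 0;0 0 0 0 0 0 0;0 0 0 0 0 0 0"

```text
t: 27.25
position: [450.6, -338.7, 373.2]
tool_rot: [-0.0, 0.998, 0.07, -0.0]
force: [0.1, 0.8, -0.5]
finger_gap: 85.4
```

```bash
python3 - <<'E'
from h import *
tip()
d=get_image("side")
cv2.imwrite("pics/s14.png",cv2.convertScaleAbs(cv2.resize(d["color"][130:400,150:460],None,fx=2.2,fy=2.2,interpolation=cv2.INTER_CUBIC),alpha=1.6))
E
```

```text
t 27.25 p [ 450.6 -338.7  373.2] tilt 0.1 stem@cover [ 450.4 -338.5  127.5] L 245.7 F [ 0.1  0.8 -0.5] q [-0.71  0.02  1.18  0.    1.94 -0.85] gap 85.4 yaw 8.0
```

View pics/s14.png

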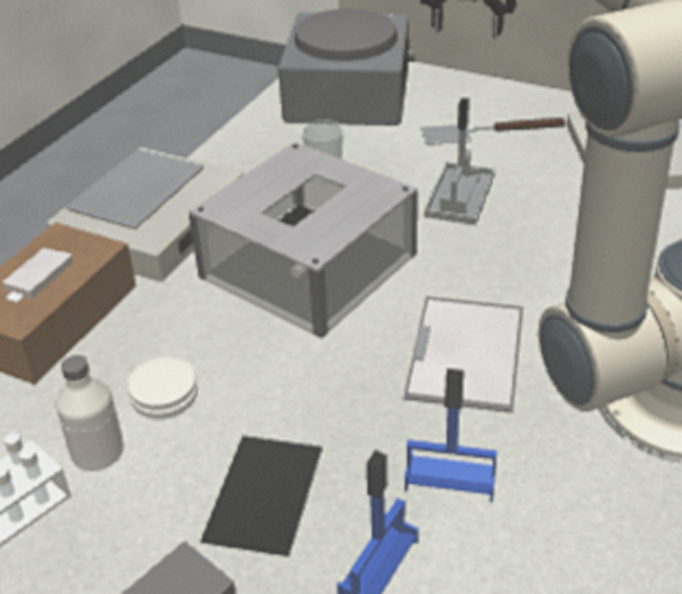

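The boat stands upright in the tray at (460,165), the tube's cap shows on the chest floor at (298,270), the mat is empty, and the bystanders are where they were.

```bash
python3 -c "
from workcell import *
print(finish_job())"
```

```text
the job is handed in; nothing more can be done
None
```

I lowered the steel boat through the slot by its grip and tipped it 42° with the trough well below the cover, so the tube rolled out onto the chest's floor. I then brought the empty boat out, stood it in the wash tray and handed the job in at about 27 s.

**Last checks:**
- **Boat:** the final picture shows it upright and free in the tray. It touched down lightly, with the force going from -2.8 N to +1.8 N, and the gripper is open about 150 mm above where it let go.
- **Tube:** its cap end is visible through the clear wall on the chest floor. I saw only that end, not the whole tube.
- **Cover:** with the boat above and in the slot I saw no contact in the pictures or the force readings. The stem stayed within about 1.5 mm of the slot's centre wherever I checked it during the tip and return.
- **Bystanders:** the other things, including the blue look-alikes, appear unmoved.

**Disagreement:** the top and side views differed by about 2.5 mm on the tray's centre. I placed the boat between the two, well inside the roughly 19 mm of room on each side.

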